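# Load the module carrier and lift it level

### The job

Put the loose module that lies by itself on the worktop into the empty pocket of the two-pocket hand carrier, either way round, so that it lies flat and square down in the pocket beside the handle like its neighbour. Then take the carrier by its upright handle, lift it straight up until its underside is about 12 cm above the worktop, keeping it level in the air, and finish still holding it there, steady, with both modules in their pockets. Leave the other things on the worktop where they are.

Things in the scene. Friction and masses are not known exactly. Their poses are not given: they have to be found in the camera images.
- carrier: Loose hand carrier, 0.24 to 0.42 kg: a grey metal plate 50 mm wide (its x) and 226 mm long (its y) on rubber feet, with two white rectangular pockets end to end along y and an upright black handle between them in the middle. Origin at the centre of its underside, z up. The plate's top, which is the floor of both pockets, is 8 mm above the origin; nothing but the handle is higher than 15 mm.
- carrier_grip (a point): Middle of the carrier's handle, 45 mm above the carrier's underside and 0 mm from its centre in x and y; axes as the carrier. The handle is a black post 36 mm along x by 16 mm along y with rounded edges; its top is 61 mm above the carrier's underside, its foot flange 11 mm.
- empty_pocket (a point): Centre of the floor of the empty pocket, at y = +66 mm of the carrier; axes as the carrier. The pocket is 26 mm along x by 70 mm along y (2 mm play all round a module); its walls stand 6 mm above the floor, with a 2 mm sloped lead-in at the top, and are 9 to 10 mm thick. Both long walls (at -x and +x) are cut away to the floor over the middle 40 mm of their length, so that fingers holding a module across its width pass beside it.
- full_pocket (a point): Centre of the floor of the other, like pocket, at y = -66 mm of the carrier; a module already lies in it. Axes as the carrier.
- new_module_center (a point): Centre of the loose module to be loaded: a flat black moulded cover, 22 mm (its x) by 66 mm (its y) by 8 mm high, 18 g, lying flat on the worktop to the left of the carrier; the point is 4 mm above its underside. z up. Pinch it across the 22 mm.
- first_module_center (a point): Centre of the like module that already lies in the full pocket, 4 mm above its underside, y along its 66 mm.
- tape_roll: Bystander: roll of brown tape lying flat, 92 mm across and 48 mm high; origin at the centre of its underside.
- sample_box: Bystander: grey sample box, 84 x 110 x 40 mm; origin at the centre of its underside.
- spare_nest: Bystander: small cream U-shaped nest block, 32 x 50 x 13 mm; origin at the centre of its underside.
Things that resemble listed ones, but are neither listed nor needed, are in the scene too. What is shaped like the part that bears new_module_center but yellow is not meant.

How it is judged (in metres and radians):
On the way:
1. the loose module lies flat and square in the empty pocket, the other module still in its own, while the carrier stands on the worktop (x of new_module_center in the frame of empty_pocket between -0.004 and 0.004 m and y of new_module_center in the frame of empty_pocket between -0.004 and 0.004 m and z of new_module_center in the frame of empty_pocket between 0.001 and 0.006 m and angle between the z axis of new_module_center and the z axis of empty_pocket, either way round below 0.05 rad and angle between the y axis of new_module_center and the y axis of empty_pocket, either way round below 0.12 rad and x of first_module_center in the frame of full_pocket between -0.004 and 0.004 m and y of first_module_center in the frame of full_pocket between -0.004 and 0.004 m and z of first_module_center in the frame of full_pocket between 0.001 and 0.006 m and angle between the z axis of first_module_center and the z axis of full_pocket, either way round below 0.05 rad and angle between the y axis of first_module_center and the y axis of full_pocket, either way round below 0.12 rad and height (world z) of carrier below 0.01 m), for 0.2 s.
At the end, for the whole second after the job is handed in: Fingers hold the carrier (over 2 N) within 0.2 m of its start, underside 90 to 150 mm up, level within 0.1 rad, still (under 0.02 m/s, 0.1 rad/s); both modules in their pockets: within 4 mm of centre in x and y, centre 1 to 6 mm above the floor, flat within 0.05 rad, square within 0.12 rad (x of new_module_center in the frame of empty_pocket between -0.004 and 0.004 m and y of new_module_center in the frame of empty_pocket between -0.004 and 0.004 m and z of new_module_center in the frame of empty_pocket between 0.001 and 0.006 m and angle between the z axis of new_module_center and the z axis of empty_pocket, either way round below 0.05 rad and angle between the y axis of new_module_center and the y axis of empty_pocket, either way round below 0.12 rad and x of first_module_center in the frame of full_pocket between -0.004 and 0.004 m and y of first_module_center in the frame of full_pocket between -0.004 and 0.004 m and z of first_module_center in the frame of full_pocket between 0.001 and 0.006 m and angle between the z axis of first_module_center and the z axis of full_pocket, either way round below 0.05 rad and angle between the y axis of first_module_center and the y axis of full_pocket, either way round below 0.12 rad and height (world z) of carrier between 0.09 and 0.15 m and angle between carrier's own z axis and vertical below 0.1 rad and distance of carrier from where it was at the start of the episode below 0.2 m and linear speed of carrier below 0.02 m/s and angular speed of carrier below 0.1 rad/s and contact force between the fingers and carrier above 2 N); the arm keeps its last pose, push and grip.
It fails at once if the carrier is tipped more than 0.3 rad (angle between carrier's own z axis and vertical above 0.3 rad).
It fails at once if the tape roll is moved more than 30 mm (distance of tape_roll from where it was at the start of the episode above 0.03 m).
It fails at once if the sample box is moved more than 30 mm (distance of sample_box from where it was at the start of the episode above 0.03 m).
It fails at once if the spare nest is moved more than 30 mm (distance of spare_nest from where it was at the start of the episode above 0.03 m).
It also fails if it takes over 53 s, if anything falls off the work surface, if the arm or the gripper's body presses on something with over 40 N, if the wrist force passes 120 N, or if a joint passes its speed limit or range.

### The arm

A 7-joint arm with a two-finger parallel gripper is mounted at the origin on a cart in front of the work surface, level with it; the furniture and walls round the work are solid. World frame = base frame: x ahead of the robot, y to its left, z up, the work surface at z = 0. Lengths are in m, angles in degrees, forces in N, time in s.
With the tool pointing down it reaches from about 0.425 to 0.825 m from the base axis. Payload 3.6 kg.
Tool frame: the origin (TCP) lies between the finger pads; the fingertips stand env.nose_length ahead of it and the grasp point (between the pads) is the TCP (env.nose_length is the distance from the TCP to the fingertips, in m); z points along the fingers, y is the line along which they close (so a half turn about z gives the same grasp; the last joint's range is limited). The gripper opens to 93 mm and grips with 3 to 60 N. Pads are 15 mm wide; open, the fingers measure 128 mm over their backs; the gripper's body (75 mm by 188 mm) begins 65 mm behind the grasp point.
Start: joints at [71.476, 35.231, -0.722, 81.555, 0.464, 63.22, -2.315], TCP at [0.19, -0.622, 0.238] pointing down, gripper open.
Joint ranges: [-178.69, 178.69], [-17.37, 117.87], [-77.05, 75.6], [15.02, 138.74], [-78.02, 258.01], [0.78, 113.62], [-162.83, 162.83]. Speed limits (degrees/s): [159.86, 159.86, 180, 180, 180, 180, 180].

### API

Orientations are given as a 3x3 rotation matrix whose columns are the frame's x, y, z axes.
In Python, from plant import env, capture, job, spotter gives the robot as it stands.
- The arm moves only by the shell command python3 -m inch 'ROWS' [FORCE]. ROWS is JSON, a list of rows, each an object of numbers: "x", "y", "z": the shift along the tool's x, y, z in cm; "twist": the turn about the tool's z in degrees; "fingers": the finger opening in cm, from 0 to 9.3. A call has 1 to 12 rows; each row is the pose to reach, as a shift and turn from the pose commanded when the call began, along the tool's axes at that moment; what a row does not reach only later rows make up. A row lasts 1/8 s, in which the tool goes at most 62.5 mm and 10.7 degrees, less where a joint would pass 70% of its speed; a pose out of reach is approached as far as the arm can. A call with a gripper value outside its range is refused whole. The fingers move at their own pace and stop on an object; FORCE is the grip in N (left out, the last holds). Time passes only in rows, so rows that repeat a pose let the fingers close. It gives the time, the measured TCP pose, the force, the opening and the grip force at its end, in the units of the state.
- env.observe(): the state, without advancing time (a new reading comes with each control period).
- capture(name): name is "scene" or "top" or "wrist"; returns a dict with "color" (400x640x3 uint8, red, green, blue), "fov_y" (degrees; the focal length in pixels is half the picture's height over the tangent of half this angle, whatever the lens; pixels are square), "cx", "cy" (the principal point, pixels), "rvec" (rotation vector, rad) and "tvec" (3), from world to camera coordinates, as OpenCV has them; the wrist camera has in their place "mount" (4x4, takes a point from camera to tool coordinates, whose origin is the TCP and whose axes are the flange's). Camera axes: x right, y down, z forward; pixel columns grow to the right and rows downward; lengths in m; the calibration is good to about 2 mm. A picture is of the moment at which its call begins: read the wrist's pose just before it. There is no depth.
- job.close_job(): hands the job in; it is judged then, once.
Trained networks look in a picture, given as the dict that the camera call returned (one of the last four; its "shot" number tells which), for a name from the list of things; names that differ only in an ending like _2 or _b are one class to them, and where a whole thing is asked for, a point or a joint stands for the part that bears it (a point fixed in the world has none). Each returns a list of dicts, best first, with "confidence" (0 to 1); they miss things now and then, are a little off and sometimes report something else, mostly with a low value. They report only what shows in the picture. A call takes as long as a camera call. They do not tell look-alikes from the thing itself.
- spotter.cut_out(picture, query): "mask" (400x640 bool, what is visible of it).
- spotter.place_of(picture, query): "location" ([x, y, z] in m, in world coordinates, good to about 4 mm: a listed point, or the origin of a listed thing).
The state is a dict: "t": time; "q": joint angles; "qd": joint speeds; "effort": joint torques, N m; "position": TCP position; "tool_rot": TCP orientation; "force": force on the tool from outside, world axes, zero at the start; "torque": the same for the moment, N m; "opening": finger opening in m; "grasp_force": force on a finger pad.
Only numpy, scipy, OpenCV 4.12 (cv2) and the standard library are available. Lean on these libraries where they do the work, as an engineer would, in place of code of your own. Each camera call takes 0.05 s, during which the arm holds its last target. There are 200 camera calls.

## Working session

There is one attempt and no reset: what is moved stays moved. The work goes in short steps, Python scripts to look and compute and a shell command to move; the robot and the scene stay as the last step left them, time stands still between calls to the robot, and variables do not carry over. Pictures are saved under pics/ and viewed, at most 10 in all, crops included, and the job is handed in when it is done.

```bash
ls; mkdir -p pics
cat > h.py <<'E'
import numpy as np, cv2
from plant import env, capture, job, spotter
def K(p):
    f=200/np.tan(np.radians(p["fov_y"]/2)); return np.array([[f,0,p["cx"]],[0,f,p["cy"]],[0,0,1]])
def pose(p,o=None):
    "R,t world->cam"
    if "rvec" in p: return cv2.Rodrigues(np.array(p["rvec"],float))[0],np.array(p["tvec"],float)
    T=np.eye(4);T[:3,:3]=np.array(o["tool_rot"]);T[:3,3]=o["position"]
    T=np.linalg.inv(T@np.array(p["mount"])); return T[:3,:3],T[:3,3]
def unproj(p,uv,z,o=None):
    R,t=pose(p,o); uv=np.atleast_2d(uv).astype(float)
    d=(np.linalg.inv(K(p))@np.c_[uv,np.ones(len(uv))].T).T@R; c=-R.T@t
    return c+d*((z-c[2])/d[:,2])[:,None]
def proj(p,X,o=None):
    R,t=pose(p,o); x=K(p)@(R@np.atleast_2d(X).T+t[:,None]); return (x[:2]/x[2]).T
def save(p,n): cv2.imwrite("pics/"+n+".png",cv2.cvtColor(p["color"],cv2.COLOR_RGB2BGR))
def rect(p,m,z,o=None):
    "centre, sizes, yaw of long side from a mask at height z"
    n,l,s,_=cv2.connectedComponentsWithStats(m.astype(np.uint8)); i=1+np.argmax(s[1:,4])
    c=cv2.findContours((l==i).astype(np.uint8),cv2.RETR_EXTERNAL,cv2.CHAIN_APPROX_NONE)[0][0][:,0]
    w=unproj(p,c,z,o)[:,:2]*1000
    (c,s,a)=cv2.minAreaRect(w.astype(np.float32)); 
    if s[0]<s[1]: a+=90
    return np.round(c,1),np.round(sorted(s),1),round((a+90)%180-90,1)
E
python3 - <<'E'
from h import *
print(env.nose_length, env.observe()["tool_rot"])
for n in("top","scene"):
    p=capture(n); save(p,n+"0")
    for q in ["carrier","carrier_grip","empty_pocket","full_pocket","new_module_center","first_module_center","tape_roll","sample_box","spare_nest"]:
        r=spotter.place_of(p,q)
        for d in r: print(n,q,np.round(d["location"],3),round(d["confidence"],2),np.round(proj(p,d["location"])[0]))
E
```

```text
pics
0.019 [[ 9.56251320e-01  2.92545277e-01 -8.20809839e-04]
 [ 2.92546421e-01 -9.56248164e-01  2.45763871e-03]
 [-6.59273043e-05 -2.59024524e-03 -9.99996643e-01]]
top carrier [ 0.48  -0.289 -0.002] 0.95 [386. 203.]
top carrier_grip [ 0.478 -0.288  0.041] 0.68 [388. 201.]
top empty_pocket [ 0.43  -0.34   0.005] 0.65 [409. 224.]
top full_pocket [ 0.521 -0.236  0.011] 0.64 [364. 185.]
top new_module_center [0.538 0.053 0.003] 0.73 [242. 179.]
top new_module_center [ 0.495 -0.049  0.007] 0.54 [284. 196.]
top first_module_center [ 0.52  -0.244  0.012] 0.72 [367. 185.]
top tape_roll [ 0.285 -0.36   0.001] 0.71 [419. 287.]
top sample_box [ 0.67  -0.058  0.004] 0.81 [289. 125.]
top spare_nest [ 0.648 -0.26  -0.004] 0.51 [372. 134.]
scene carrier [ 0.476 -0.286 -0.004] 0.59 [340. 259.]
scene carrier_grip [ 0.474 -0.286  0.041] 0.88 [341. 248.]
scene empty_pocket [ 0.434 -0.336  0.009] 0.61 [334. 279.]
scene full_pocket [ 0.52  -0.242  0.007] 0.71 [348. 237.]
scene full_pocket [ 0.436 -0.334  0.009] 0.36 [334. 278.]
scene new_module_center [0.533 0.056 0.008] 0.7 [305. 162.]
scene new_module_center [ 0.67  -0.057 -0.004] 0.52 [365. 177.]
scene new_module_center [ 0.496 -0.05   0.005] 0.45 [308. 190.]
scene first_module_center [ 0.523 -0.239  0.011] 0.42 [349. 235.]
scene sample_box [ 0.669 -0.056 -0.004] 0.63 [365. 177.]
scene spare_nest [ 0.654 -0.259 -0.   ] 0.54 [398. 227.]
scene spare_nest [ 0.669 -0.056 -0.003] 0.53 [365. 177.]
```

View pics/top0.png

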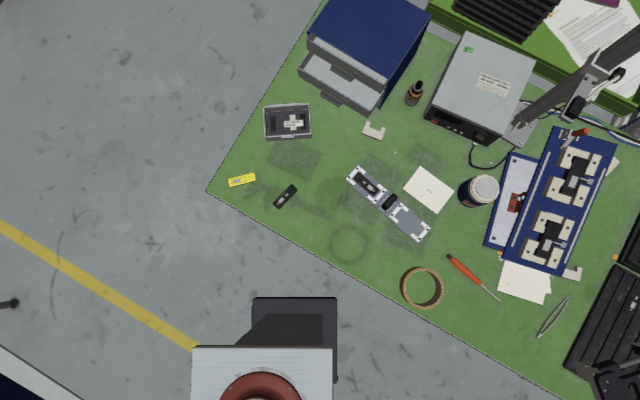

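Run:
```python
from h import *
p=capture("top")
for q,z in [("new_module_center",.008),("first_module_center",.016),("carrier",.008)]:
    for d in spotter.cut_out(p,q): print(q,round(d["confidence"],2),rect(p,d["mask"],z),p["color"][d["mask"]].mean(0).round())
c=p["color"][110:300,210:450]; cv2.imwrite("pics/crop0.png",cv2.cvtColor(cv2.resize(c,None,fx=3.1,fy=3.1,interpolation=cv2.INTER_CUBIC),cv2.COLOR_RGB2BGR))
```

```text
new_module_center 0.67 (array([534.8,  53.1]), array([25.3, 67.2]), -76.0) [189. 183.  90.]
new_module_center 0.53 (array([493.8, -49.1]), array([23.6, 64.9]), -44.6) [62. 64. 60.]
first_module_center 0.7 (array([ 522.5, -238.5]), array([23.3, 66.5]), 50.1) [68. 67. 68.]
carrier 0.6 (array([ 478.6, -290. ]), array([ 56.2, 225.8]), 48.3) [130. 134. 138.]
```

View pics/crop0.png

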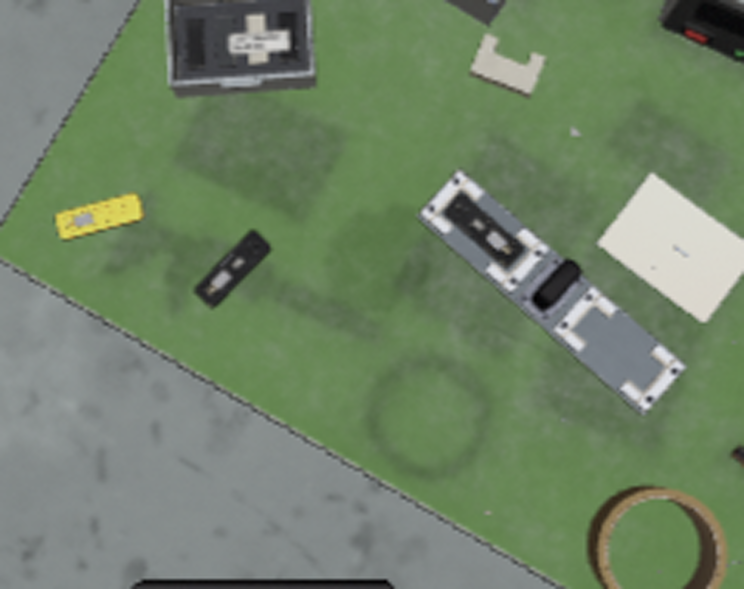

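Candidates: the yellow module at (242,179), the black one lying alone at (285,196), and the black one already in the carrier at (367,185). The free pocket is at (409,224). By the description I want the black module at (285,196), and the crop confirms it lies by itself and is not yellow. I'll go above it now.

```bash
python3 -m inch '[{"x":12,"y":-12,"z":2,"twist":-30},{"x":20,"y":-20,"z":4,"twist":-50},{"x":28,"y":-28,"z":6,"twist":-70},{"x":36,"y":-36,"z":7,"twist":-90},{"x":45.8,"y":-45.9,"z":8,"twist":-118},{"x":45.8,"y":-45.9,"z":8,"twist":-118},{"x":45.8,"y":-45.9,"z":8,"twist":-118},{"x":45.8,"y":-45.9,"z":8,"twist":-118},{"x":45.8,"y":-45.9,"z":8,"twist":-118},{"x":45.8,"y":-45.9,"z":8,"twist":-118},{"x":45.8,"y":-45.9,"z":8,"twist":-118},{"x":45.8,"y":-45.9,"z":8,"twist":-118}]'
python3 -m inch '[{"fingers":5},{"fingers":5},{"fingers":5},{"fingers":5}]'
cat >> h.py <<'E'
def go(o,xy,yaw,z):
    "rows needed to reach xy (mm), tool-x yaw (deg, mod 180), z (m)"
    R=np.array(o["tool_rot"]);d=np.array([xy[0]/1000,xy[1]/1000,z])-o["position"]
    y0=np.degrees(np.arctan2(R[1,0],R[0,0])); tw=-((yaw-y0+90)%180-90)
    return "shift cm",np.round(R.T@d*100,2),"twist",round(tw,1),"yaw now",round(y0,1)
E
cat > look.py <<'E'
from h import *
o=env.observe(); p=capture("wrist"); save(p,"w1"); print(o["t"],np.round(o["position"],4),np.round(o["q"]))
for d in spotter.cut_out(p,"new_module_center"):
    r=rect(p,d["mask"],.008,o); print(round(d["confidence"],2),r,p["color"][d["mask"]].mean(0).round(),go(o,r[0],r[2],.021))
E
python3 look.py
```

```text
1.2 [ 0.1901 -0.6215  0.2376] [71. 35. -1. 82.  0. 63. -2.]schema error: expected keys x, y, z, twist, fingers
schema error: expected keys x, y, z, twist, fingers
```

View pics/w1.png

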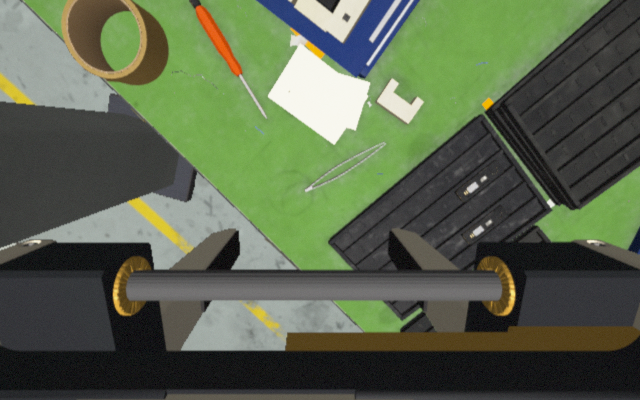

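The move was refused because every row needs all the keys. The picture is still from the start pose: the camera looks ahead along tool +x, with the tape roll at (100,40) and the fingers at rows 230–300. I'll stop 5 cm short along tool x so the module shows.

```bash
python3 -m inch '[{"x":12,"y":-10,"z":2,"twist":-30,"fingers":5},{"x":20,"y":-17,"z":4,"twist":-50,"fingers":5},{"x":28,"y":-24,"z":6,"twist":-70,"fingers":5},{"x":36,"y":-31,"z":7,"twist":-90,"fingers":5},{"x":48,"y":-41.5,"z":8,"twist":-118,"fingers":5},{"x":48,"y":-41.5,"z":8,"twist":-118,"fingers":5},{"x":48,"y":-41.5,"z":8,"twist":-118,"fingers":5},{"x":48,"y":-41.5,"z":8,"twist":-118,"fingers":5},{"x":48,"y":-41.5,"z":8,"twist":-118,"fingers":5},{"x":48,"y":-41.5,"z":8,"twist":-118,"fingers":5},{"x":48,"y":-41.5,"z":8,"twist":-118,"fingers":5},{"x":48,"y":-41.5,"z":8,"twist":-118,"fingers":5}]'
sed -i 's/"w1"/"w2"/' look.py; python3 look.py
```

```text
t: 2.8
position: [0.5282, -0.083, 0.1575]
tool_rot: [[-0.708, 0.707, 0.0], [0.707, 0.708, 0.001], [0.001, 0.001, -1.0]]
force: [-0.4, -0.6, -0.1]
opening: 0.0499
grasp_force: 0.0
2.8 [ 0.5282 -0.083   0.1575] [ 28.  34. -33. 106.  24.  47.  28.]
0.74 (array([534.6,  53.9]), array([23.4, 66.6]), -74.9) [221. 212.  23.] ('shift cm', array([ 9.21, 10.12, 13.67]), 'twist', np.float64(29.9), 'yaw now', np.float64(135.0))
0.57 (array([493.5, -48.4]), array([22.2, 65.4]), -44.5) [72. 73. 69.] ('shift cm', array([ 4.89, -0.02, 13.66]), 'twist', np.float64(-0.5), 'yaw now', np.float64(135.0))
```

View pics/w2.png

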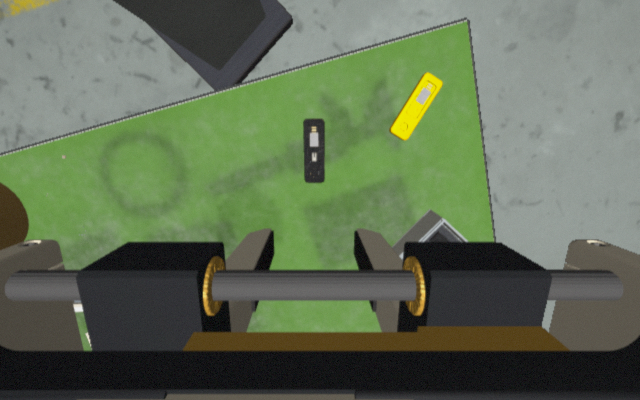

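The black module is at (314,150), square to the tool. I'll go down, grip it and lift.

```bash
python3 -m inch '[{"x":4.9,"y":0,"z":4,"twist":-0.5,"fingers":5},{"x":4.9,"y":0,"z":8,"twist":-0.5,"fingers":5},{"x":4.9,"y":0,"z":11,"twist":-0.5,"fingers":5},{"x":4.9,"y":0,"z":12.8,"twist":-0.5,"fingers":5},{"x":4.9,"y":0,"z":13.6,"twist":-0.5,"fingers":5},{"x":4.9,"y":0,"z":13.6,"twist":-0.5,"fingers":5},{"x":4.9,"y":0,"z":13.6,"twist":-0.5,"fingers":1.5},{"x":4.9,"y":0,"z":13.6,"twist":-0.5,"fingers":1.5},{"x":4.9,"y":0,"z":13.6,"twist":-0.5,"fingers":1.5},{"x":4.9,"y":0,"z":13.6,"twist":-0.5,"fingers":1.5},{"x":4.9,"y":0,"z":13.6,"twist":-0.5,"fingers":1.5},{"x":4.9,"y":0,"z":13.6,"twist":-0.5,"fingers":1.5}]' 15
```

```text
t: 4.4
position: [0.4934, -0.0496, 0.022]
tool_rot: [[-0.713, 0.701, 0.001], [0.701, 0.713, -0.0], [-0.001, 0.0, -1.0]]
force: [-0.8, -0.2, 5.1]
opening: 0.0212
grasp_force: 15.0
```

```bash
python3 -m inch '[{"x":0,"y":0,"z":-2,"twist":0,"fingers":1.5},{"x":0,"y":0,"z":-6,"twist":0,"fingers":1.5},{"x":0,"y":0,"z":-12,"twist":0,"fingers":1.5},{"x":-2,"y":-4,"z":-14.5,"twist":10,"fingers":1.5},{"x":-5,"y":-9,"z":-14.5,"twist":20,"fingers":1.5},{"x":-8,"y":-14,"z":-14.5,"twist":30,"fingers":1.5},{"x":-11,"y":-20,"z":-14.5,"twist":40,"fingers":1.5},{"x":-13,"y":-25,"z":-14.5,"twist":50,"fingers":1.5},{"x":-15,"y":-29,"z":-14.5,"twist":60,"fingers":1.5},{"x":-16.1,"y":-30.8,"z":-14.5,"twist":70,"fingers":1.5},{"x":-16.1,"y":-30.8,"z":-14.5,"twist":80,"fingers":1.5},{"x":-16.1,"y":-30.8,"z":-14.5,"twist":86.5,"fingers":1.5}]'
python3 -m inch '[{"x":0,"y":0,"z":0,"twist":0,"fingers":1.5},{"x":0,"y":0,"z":0,"twist":0,"fingers":1.5},{"x":0,"y":0,"z":0,"twist":0,"fingers":1.5}]'
cat > look2.py <<'E'
from h import *
o=env.observe(); p=capture("wrist"); save(p,"w3"); print(o["t"],np.round(o["position"],4),np.round(o["q"]))
for n,pp,oo in (("w",p,o),("t",capture("top"),None)):
  for q,z in (("carrier",.008),("first_module_center",.016)):
    for d in spotter.cut_out(pp,q): print(n,q,round(d["confidence"],2),rect(pp,d["mask"],z,oo))
  for q in("carrier","empty_pocket","carrier_grip","full_pocket","first_module_center"):
    for d in spotter.place_of(pp,q): print(n,q,np.round(d["location"],4),round(d["confidence"],2),np.round(proj(pp,d["location"],oo)[0]))
E
python3 look2.py
```

```text
t: 5.9
position: [0.3915, -0.3822, 0.166]
tool_rot: [[0.66, 0.752, -0.001], [0.752, -0.66, 0.001], [0.0, -0.001, -1.0]]
force: [0.6, -0.1, -0.1]
opening: 0.0209
grasp_force: 15.0
t: 6.28
position: [0.392, -0.3821, 0.1665]
tool_rot: [[0.655, 0.755, -0.0], [0.755, -0.655, 0.0], [0.0, -0.0, -1.0]]
force: [-0.1, 0.2, -0.3]
opening: 0.0212
grasp_force: 15.0
6.275 [ 0.392  -0.3821  0.1665] [ 49.  31. -10. 104.   7.  46.  -6.]
w carrier 0.76 (array([ 459.3, -306.9]), array([ 50.8, 176.4]), 47.7)
w first_module_center 0.63 (array([ 507.2, -254.8]), array([21.4, 27.4]), 48.7)
w carrier [ 0.4778 -0.2886 -0.0046] 0.57 [318.  73.]
w empty_pocket [ 0.4319 -0.3326  0.0049] 0.73 [312. 135.]
w carrier_grip [ 0.479  -0.289   0.0447] 0.65 [320.  61.]
t carrier 0.96 (array([ 477.4, -288.3]), array([ 50.4, 224.9]), 47.8)
t carrier 0.64 (array([677.5, -52.1]), array([ 91.5, 114.4]), -85.9)
t first_module_center 0.68 (array([ 521.9, -240.3]), array([23.3, 66.2]), 48.5)
t first_module_center 0.4 (array([ 278.8, -354.8]), array([ 73.2, 101.3]), 51.2)
t carrier [ 4.782e-01 -2.906e-01  4.000e-04] 0.74 [387. 203.]
t empty_pocket [ 0.4295 -0.341   0.0053] 0.82 [409. 224.]
t empty_pocket [ 0.6507 -0.2577 -0.0021] 0.39 [372. 133.]
t carrier_grip [ 0.4802 -0.2903  0.0425] 0.96 [389. 200.]
t full_pocket [ 0.5204 -0.2371  0.0074] 0.92 [364. 185.]
t first_module_center [ 0.5242 -0.2417  0.0081] 0.61 [366. 184.]
```

View pics/w3.png

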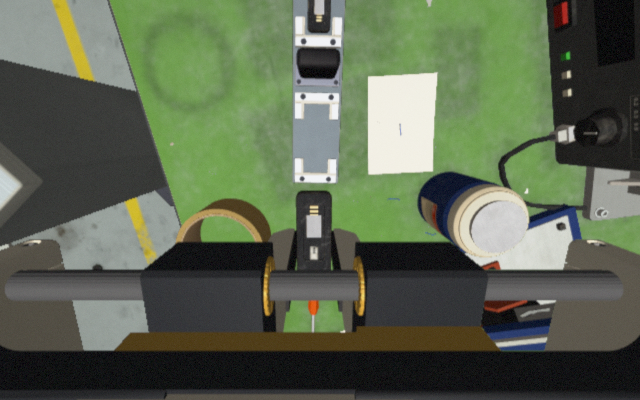

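The pocket is ahead at about (317,138), with its white corner walls at rows 93–183. The held module's front end is at (313,192). I'll measure the white walls and the module in the same picture.

Run:
```python
from h import *
o=env.observe(); p=capture("wrist"); c=p["color"].astype(int)
w=np.zeros((400,640),np.uint8); s=c[86:190,285:350]; w[86:190,285:350]=((s.min(2)>195))
ys,xs=np.nonzero(w); print("white rows",ys.min(),ys.max(),"cols",xs.min(),xs.max())
r=cv2.minAreaRect(unproj(p,np.c_[xs,ys],.014,o)[:,:2].astype(np.float32)*1000); print(r)
# module front part: dark
d=np.zeros((400,640),bool); g=c[186:228,288:340]; d[186:228,288:340]=g.max(2)<75
ys,xs=np.nonzero(d); 
for y in (196,204,212,220): k=xs[ys==y]; print(y,k.min(),k.max())
mid=[(xs[ys==y].min()+xs[ys==y].max())/2 for y in range(197,222)]; print("top row",np.sort(ys)[5], "axis",np.polyfit(range(197,222),mid,1))
zt=o["position"][2]-.014
m=unproj(p,[[np.mean(mid),209],[np.mean(mid),np.sort(ys)[5]]],zt,o)
R=np.array(o["tool_rot"]); print("in tool mm",((m-o["position"])@R*1000).round(1))
z=cv2.resize(p["color"][80:240,270:360],None,fx=5,fy=3.7*1.0 if 0 else 3.7); 
z=cv2.resize(p["color"][80:230,270:360],None,fx=4,fy=4,interpolation=cv2.INTER_CUBIC); cv2.imwrite("pics/c3.png",cv2.cvtColor(z,cv2.COLOR_RGB2BGR))
```

```text
white rows 93 182 cols 295 338
((432.4696350097656, -337.773193359375), (90.30305480957031, 43.193748474121094), 48.07018280029297)
196 297 330
204 296 331
212 297 330
220 297 330
top row 191 axis [8.46153846e-03 3.11731538e+02]
in tool mm [[22.3 -1.1 14. ]
 [33.2 -1.1 14. ]]
```

View pics/c3.png

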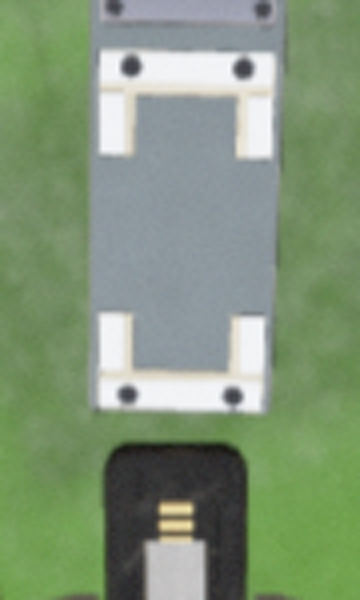

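Run:
```python
from h import *
o=env.observe(); print(go(o,(433.1,-338.0),48.1,.031), o["position"])
```

```text
('shift cm', array([ 6.03,  0.2 , 13.57]), 'twist', np.float64(0.9), 'yaw now', np.float64(49.0)) [ 0.39208956 -0.3822022   0.16667374]
```

```bash
python3 -m inch '[{"x":3,"y":0.2,"z":3,"twist":0.9,"fingers":1.5},{"x":6,"y":0.2,"z":6,"twist":0.9,"fingers":1.5},{"x":6,"y":0.2,"z":9,"twist":0.9,"fingers":1.5},{"x":6,"y":0.2,"z":11,"twist":0.9,"fingers":1.5},{"x":6,"y":0.2,"z":11.8,"twist":0.9,"fingers":1.5},{"x":6,"y":0.2,"z":12.3,"twist":0.9,"fingers":1.5},{"x":6,"y":0.2,"z":12.3,"twist":0.9,"fingers":1.5},{"x":6,"y":0.2,"z":12.3,"twist":0.9,"fingers":1.5}]'
python3 - <<'E'
from h import *
o=env.observe(); print(go(o,(433.1,-338.0),48.1,.031))
p=capture("wrist"); save(p,"w4")
for d in spotter.cut_out(p,"carrier"): print(round(d["confidence"],2),rect(p,d["mask"],.008,o))
E
```

```text
t: 8.12
position: [0.4334, -0.3386, 0.0444]
tool_rot: [[0.668, 0.744, 0.001], [0.744, -0.668, -0.001], [0.0, 0.001, -1.0]]
force: [0.0, -0.1, -1.0]
opening: 0.0213
grasp_force: 15.0
('shift cm', array([ 0.03, -0.06,  1.34]), 'twist', np.float64(0.0), 'yaw now', np.float64(48.1))
0.56 (array([ 479.4, -285.1]), array([ 51.2, 138.8]), 47.9)
```

View pics/w4.png

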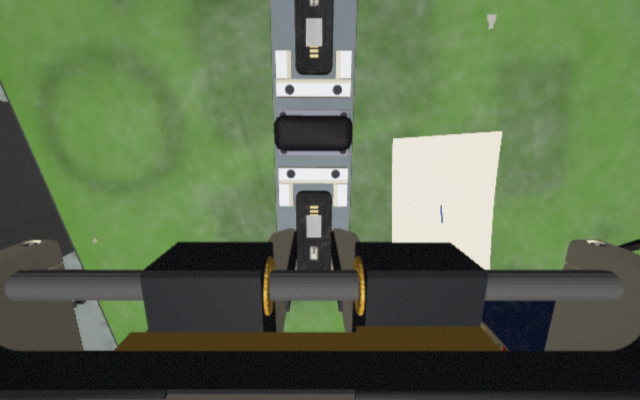

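The module at (313,190–270) sits between the pocket's side walls (278–348), centred and square. Its front end is just behind the inner wall at row 183. I'll lower it gently.

```bash
python3 -m inch '[{"x":0,"y":0,"z":0.4,"twist":0,"fingers":1.5},{"x":0,"y":0,"z":0.8,"twist":0,"fingers":1.5},{"x":0,"y":0,"z":1.1,"twist":0,"fingers":1.5},{"x":0,"y":0,"z":1.3,"twist":0,"fingers":1.5},{"x":0,"y":0,"z":1.3,"twist":0,"fingers":1.5},{"x":0,"y":0,"z":1.3,"twist":0,"fingers":1.5}]'
```

```text
t: 8.98
position: [0.433, -0.3382, 0.0307]
tool_rot: [[0.668, 0.744, 0.0], [0.744, -0.668, 0.0], [0.0, 0.0, -1.0]]
force: [0.4, 0.6, 0.1]
opening: 0.0211
grasp_force: 15.0
```

```bash
python3 -m inch '[{"x":0,"y":0,"z":0,"twist":0,"fingers":3.2},{"x":0,"y":0,"z":0,"twist":0,"fingers":3.2},{"x":0,"y":0,"z":0,"twist":0,"fingers":3.2},{"x":0,"y":0,"z":-1,"twist":0,"fingers":3.2},{"x":0,"y":0,"z":-3,"twist":0,"fingers":3.2},{"x":0,"y":0,"z":-7,"twist":0,"fingers":3.2},{"x":-3,"y":0,"z":-12,"twist":0,"fingers":5},{"x":-5,"y":0,"z":-12,"twist":0,"fingers":5},{"x":-5,"y":0,"z":-12,"twist":0,"fingers":5},{"x":-5,"y":0,"z":-12,"twist":0,"fingers":5}]'
sed -i 's/"w3"/"w5"/;s/"carrier",.008/"carrier",.008),("new_module_center",.016/' look2.py; python3 look2.py
python3 -c "
import cv2;a=cv2.imread('pics/w5.png')[0:240,240:400];cv2.imwrite('pics/c5.png',cv2.resize(a,None,fx=2.5,fy=2.5,interpolation=2))"
```

```text
t: 10.22
position: [0.3995, -0.3739, 0.1495]
tool_rot: [[0.667, 0.745, -0.001], [0.745, -0.667, 0.003], [0.001, -0.003, -1.0]]
force: [0.1, 0.1, -0.3]
opening: 0.0498
grasp_force: 0.0
10.225 [ 0.3995 -0.3739  0.1495] [ 47.  33. -10. 104.   8.  44.  -9.]
w carrier 0.89 (array([ 461.3, -305. ]), array([ 51.7, 179.1]), 47.7)
w new_module_center 0.73 (array([ 431.6, -338.1]), array([23.1, 65.8]), 48.1)
w first_module_center 0.79 (array([ 509.2, -252.7]), array([21.3, 30.6]), 48.1)
w carrier [ 0.4765 -0.2892 -0.0019] 0.72 [316.  83.]
w empty_pocket [ 0.4333 -0.3362  0.0068] 0.79 [315. 149.]
w carrier_grip [ 0.4815 -0.2865  0.0483] 0.56 [319.  65.]
t carrier 0.85 (array([ 478.6, -288.3]), array([ 51.7, 223.4]), 47.8)
t carrier 0.23 (array([677.7, -52.3]), array([ 91.8, 114.5]), -85.9)
t new_module_center 0.74 (array([534.4,  49.5]), array([25.1, 69.4]), -76.0)
t new_module_center 0.72 (array([ 432.7, -337.5]), array([21.6, 64.6]), 47.7)
t new_module_center 0.34 (array([ 477.9, -287. ]), array([ 51.1, 220.9]), 47.8)
t first_module_center 0.57 (array([ 521.3, -239.8]), array([22. , 63.1]), 48.1)
t carrier [ 0.4783 -0.2924 -0.0021] 0.69 [388. 203.]
t carrier [ 0.4306 -0.3366  0.0123] 0.33 [408. 223.]
t empty_pocket [ 0.4295 -0.3405  0.0073] 0.83 [409. 224.]
t carrier_grip [ 0.4767 -0.2884  0.0437] 0.72 [389. 202.]
t full_pocket [ 0.5211 -0.2378  0.0092] 0.64 [364. 185.]
t first_module_center [ 0.5217 -0.241   0.0092] 0.58 [366. 185.]
```

View pics/c5.png

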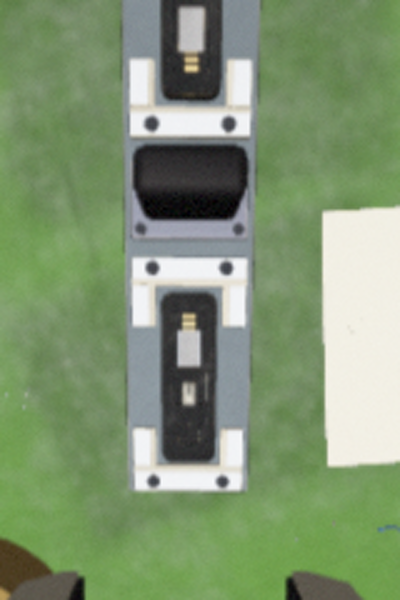

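The module lies flat and square inside its pocket, at (190,375) in the crop, and the other is still in its own at the top. Next I'll go above the handle with the tool turned a quarter so the fingers close along the carrier's y.

```bash
python3 -m inch '[{"x":2,"y":0.15,"z":0,"twist":-10,"fingers":5},{"x":4,"y":0.15,"z":0,"twist":-20,"fingers":5},{"x":6,"y":0.15,"z":0,"twist":-30,"fingers":5},{"x":8,"y":0.15,"z":0,"twist":-40,"fingers":5},{"x":10,"y":0.15,"z":0,"twist":-50,"fingers":5},{"x":11.6,"y":0.15,"z":0,"twist":-60,"fingers":5},{"x":11.6,"y":0.15,"z":0,"twist":-70,"fingers":5},{"x":11.6,"y":0.15,"z":0,"twist":-80,"fingers":5},{"x":11.6,"y":0.15,"z":0,"twist":-90,"fingers":5},{"x":11.6,"y":0.15,"z":0,"twist":-90,"fingers":5},{"x":11.6,"y":0.15,"z":0,"twist":-90,"fingers":5}]'
python3 -c "
from h import *
print(go(env.observe(),(477.7,-288.8),138,.045))"
```

```text
t: 12.5
position: [0.4781, -0.2902, 0.1507]
tool_rot: [[-0.743, 0.67, -0.0], [0.67, 0.743, 0.0], [0.0, 0.0, -1.0]]
force: [0.2, 0.6, -0.3]
opening: 0.0502
grasp_force: 0.0
('shift cm', array([ 0.12,  0.08, 10.57]), 'twist', np.float64(-0.1), 'yaw now', np.float64(137.9))
```

```bash
python3 -m inch '[{"x":0.1,"y":0.1,"z":4,"twist":0,"fingers":5},{"x":0.1,"y":0.1,"z":8,"twist":0,"fingers":5},{"x":0.1,"y":0.1,"z":10,"twist":0,"fingers":5},{"x":0.1,"y":0.1,"z":10.6,"twist":0,"fingers":5},{"x":0.1,"y":0.1,"z":10.6,"twist":0,"fingers":3},{"x":0.1,"y":0.1,"z":10.6,"twist":0,"fingers":2.2},{"x":0.1,"y":0.1,"z":10.6,"twist":0,"fingers":1.9},{"x":0.1,"y":0.1,"z":10.6,"twist":0,"fingers":1.6},{"x":0.1,"y":0.1,"z":10.6,"twist":0,"fingers":1.3},{"x":0.1,"y":0.1,"z":10.6,"twist":0,"fingers":1},{"x":0.1,"y":0.1,"z":10.6,"twist":0,"fingers":1}]' 8
python3 -m inch '[{"x":0,"y":0,"z":0,"twist":0,"fingers":1},{"x":0,"y":0,"z":0,"twist":0,"fingers":1},{"x":0,"y":0,"z":0,"twist":0,"fingers":1},{"x":0,"y":0,"z":0,"twist":0,"fingers":1}]' 40
```

```text
t: 13.88
position: [0.4778, -0.2895, 0.0451]
tool_rot: [[-0.744, 0.668, -0.0], [0.668, 0.744, -0.001], [-0.001, -0.001, -1.0]]
force: [-2.6, -0.8, 5.0]
opening: 0.0159
grasp_force: 8.0
t: 14.38
position: [0.4778, -0.2895, 0.0452]
tool_rot: [[-0.744, 0.669, -0.0], [0.669, 0.744, -0.001], [-0.001, -0.001, -1.0]]
force: [-2.5, -1.7, 5.9]
opening: 0.016
grasp_force: 40.0
```

Gripped. Before lifting, I'll check that both modules are still seated, then lift gently.

```bash
python3 -m inch '[{"x":0,"y":0,"z":-0.2,"twist":0,"fingers":1},{"x":0,"y":0,"z":-0.7,"twist":0,"fingers":1},{"x":0,"y":0,"z":-1.5,"twist":0,"fingers":1},{"x":0,"y":0,"z":-2.7,"twist":0,"fingers":1},{"x":0,"y":0,"z":-4.2,"twist":0,"fingers":1},{"x":0,"y":0,"z":-5.9,"twist":0,"fingers":1},{"x":0,"y":0,"z":-7.6,"twist":0,"fingers":1},{"x":0,"y":0,"z":-9.2,"twist":0,"fingers":1},{"x":0,"y":0,"z":-10.5,"twist":0,"fingers":1},{"x":0,"y":0,"z":-11.4,"twist":0,"fingers":1},{"x":0,"y":0,"z":-11.9,"twist":0,"fingers":1},{"x":0,"y":0,"z":-12,"twist":0,"fingers":1}]'
python3 -m inch '[{"x":0,"y":0,"z":0,"twist":0,"fingers":1},{"x":0,"y":0,"z":0,"twist":0,"fingers":1},{"x":0,"y":0,"z":0,"twist":0,"fingers":1},{"x":0,"y":0,"z":0,"twist":0,"fingers":1},{"x":0,"y":0,"z":0,"twist":0,"fingers":1},{"x":0,"y":0,"z":0,"twist":0,"fingers":1},{"x":0,"y":0,"z":0,"twist":0,"fingers":1},{"x":0,"y":0,"z":0,"twist":0,"fingers":1}]'
python3 - <<'E'
from h import *
p=capture("scene"); save(p,"s6"); print(env.observe()["torque"])
cv2.imwrite("pics/c6.png",cv2.cvtColor(cv2.resize(p["color"][130:310,240:440],None,fx=3.3,fy=3.3,interpolation=2),cv2.COLOR_RGB2BGR))
E
```

```text
t: 15.88
position: [0.478, -0.2887, 0.1647]
tool_rot: [[-0.744, 0.668, -0.0], [0.668, 0.744, 0.0], [0.0, 0.0, -1.0]]
force: [-0.2, 0.2, -2.9]
opening: 0.0155
grasp_force: 40.0
t: 16.88
position: [0.4781, -0.2887, 0.1647]
tool_rot: [[-0.744, 0.668, 0.0], [0.668, 0.744, 0.0], [-0.0, 0.0, -1.0]]
force: [0.2, -0.5, -3.1]
opening: 0.0157
grasp_force: 40.0
[-0.03059026 -0.0907685  -0.02837836]
```

View pics/c6.png

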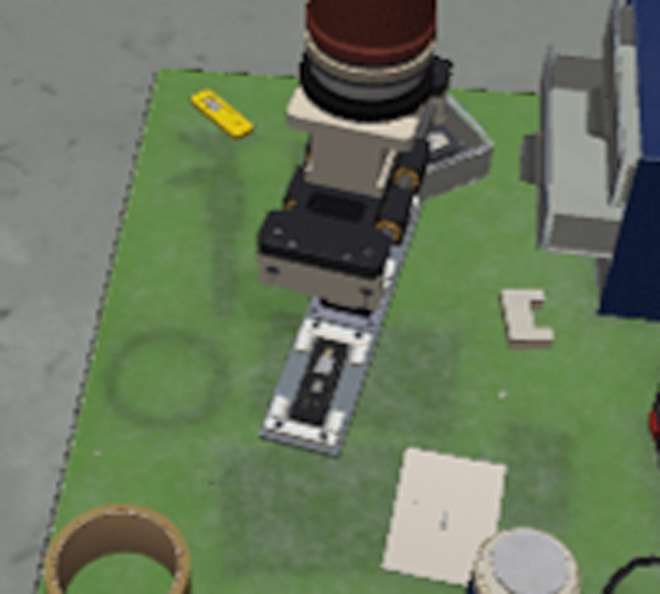

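The carrier hangs level in the air with the new module square in its pocket at (318,380). The gripper hides the other module, but it was seated before and the lift was gentle. The weight reading is steady at about 3 N.

```bash
python3 -c "
from plant import job; print(job.close_job())"
```

```text
the job is handed in; nothing more can be done
None
```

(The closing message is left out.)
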